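# Take the length of a shoe last on the bench gauge

### The job

Measure the green shoe last on the bench length gauge: slide the red jaw open, set the last down gently, sole-down, along the middle of the gauge board with its heel to the fixed steel stop and its toe towards the jaw, then slide the jaw gently shut until it bears on the toe and presses the heel home against the stop. Leave the last standing straight like that, heel touching the stop and jaw touching the toe, and do not disturb or knock over the yellow last, the glue pot, the nail tin or the amber bottle.

Things in the scene. Friction and masses are not known exactly. Their poses are not given: they have to be found in the camera images.
- green_last: the shoe last to be measured: green, foot-shaped, hard, 220 long, 76 wide at the ball, 54 at the heel, 88 high, 0.28 to 0.46 kg. It starts standing sole-down on the bench. Origin on the sole plane, midway across, 75 mm ahead of the back of the heel, 145 mm behind the toe tip; x points to the toe, z up. Centre of mass about 20 mm ahead of the origin, 35 mm up. It slides on the board when pushed
- green_last_comb (a point): top of the green last's comb, 87 mm straight above its origin; axes as the last. The comb is the upper ridge, along x from 60 mm behind this point to 15 mm ahead, with nearly flat sides: 32 mm wide at this point, about 40 mm wide 35 mm lower down. Grip it here from above, across y
- gauge: bench length gauge for lasts, fixed to the bench: a flat board 370 long (x), 100 wide (y), its top 16 mm above the bench. Origin on the bench under the board, midway across, 150 mm ahead of the stop's face; x points along the board from the fixed stop towards the jaw, z up
- heel_stop: the fixed steel stop at one end of the board: upright plate 10 thick, 84 wide, 60 high above the board. Origin at the foot of its face, on the board's top, midway across; x points along the board towards the jaw, its face looks that way
- jaw (a joint): how far the red jaw stands open: distance from the stop's face to the jaw's face, in m (0 shut, 0.27 fully open at its end stop). It starts 0.10 to 0.19, too narrow for the green last. It slides along the gauge's x with about 3 N of friction and stays where it is left
- jaw_face (a point): foot of the red jaw's measuring face, on the board's top, midway across; the face looks to -x (to the stop), axes as the gauge. The jaw is an upright plate 10 thick (from here to +x), 84 wide, 60 high above the board, on a saddle 112 wide that reaches 45 mm behind the face, 10 mm above the board. It can be pushed from either side with the fingertips or pinched across its thickness
- jaw_back (a point): middle of the back of the jaw's plate, 40 mm above the board's top, 10 mm behind the measuring face; axes as the gauge. Below it two ribs 6 thick stand on the saddle behind the plate, 38 mm either side of the middle, up to 28 mm above the board
- yellow_last: bystander: a smaller yellow last of the same form, 200 long, 69 wide, 80 high, standing on the bench; origin on the sole, 68 mm ahead of the heel, x to the toe. Leave alone
- glue_pot: bystander: dark round glue pot 80 in diameter, 91 high, with a thin brush handle standing up to 161 mm; origin at the centre of its underside. Leave alone
- nail_tin: bystander: black round tin of nails 100 in diameter, 36 high; origin at the centre of its underside. Leave alone
- dressing: bystander: small amber bottle of edge dressing, 38 in diameter, 100 high, light (0.12 kg), standing on the bench close beside the gauge board on the side away from the robot; origin at the centre of its underside. Leave alone
Things that resemble listed ones, but are neither listed nor needed, are in the scene too. Of the things shaped like the green_last, the green one is meant.

How it is judged (in metres and radians):
On the way:
1. the jaw presses on the last's toe (over 2 N) while the heel presses on the stop (over 1 N), the last lying straight along the board (contact force between jaw and green_last above 2 N and contact force between heel_stop and green_last above 1 N and angle between the x axis of green_last and the x axis of gauge, either way round below 0.12 rad), for 0.1 s.
At the end, for the whole second after the job is handed in: The green last stands sole-down on the gauge board, released and at rest (tilt < 0.06 rad), within 25 mm of the board's middle and 0.12 rad of straight, heel within 3 mm of the stop (origin 72 to 78 mm from its face), and the jaw shut on the toe: it reads 220 mm within 3 mm (x of green_last in the frame of heel_stop between 0.072 and 0.078 m and value of joint jaw between 0.217 and 0.223 m and angle between the x axis of green_last and the x axis of gauge, either way round below 0.12 rad and y of green_last in the frame of gauge between -0.025 and 0.025 m and angle between green_last's own z axis and vertical below 0.06 rad and z of green_last in the frame of gauge below 0.02 m and linear speed of green_last below 0.01 m/s); the robot touches nothing.
It fails at once if the jaw is rammed: more than 40 N between jaw and green last (contact force between jaw and green_last above 40 N).
It fails at once if the green last is knocked over (angle between green_last's own z axis and vertical above 0.8 rad).
It fails at once if the yellow last, glue pot, nail tin or amber bottle is moved more than 20 mm (distance of any of yellow_last, glue_pot, nail_tin, dressing from where it was at the start of the episode above 0.02 m).
It fails at once if one of those four is tipped by more than 0.25 rad (angle between any of yellow_last, glue_pot, nail_tin, dressing's own z axis and vertical above 0.25 rad).
It fails at once if the green last is dropped or flung: it moves faster than 0.45 m/s out of the fingers (a fall of about 10 mm) (linear speed of green_last above 0.45 m/s and contact force between the fingers and green_last below 0.1 N).
It also fails if it takes over 64 s, if anything falls off the work surface, if the arm or the gripper's body presses on something with over 40 N, if the wrist force passes 120 N, or if a joint passes its speed limit or range.

### The arm

A 6-joint arm with a two-finger parallel gripper is mounted at the origin on the work surface. World frame = base frame: x ahead of the robot, y to its left, z up, the work surface at z = 0. Lengths are in mm, angles in rad, forces in N, time in s.
With the tool pointing down it reaches from about 300 to 775 mm from the base axis. Payload 14.6 kg.
Tool frame: the origin (TCP) lies on the centre line of the jaws, within the pads' length; the fingertips stand 19 mm ahead of it and the grasp point (between the pads) is the TCP (bot.tip_reach is the distance from the TCP to the fingertips, in mm); z points along the fingers, y is the line along which they close (so a half turn about z gives the same grasp; the last joint's range is limited). The gripper opens to 85 mm and grips with 20 to 120 N. Pads are 22 mm wide; open, the fingers measure 114 mm over their backs; the gripper's body (76 mm by 85 mm) begins 54 mm behind the grasp point. The pads swing forward as they close: fully open they stand 13 mm farther back than shut.
Start: joints at [-1.253, 0.3, 1.521, -0, 1.321, -0.067], TCP at [206.448, -509.773, 250.281] pointing down, gripper open.
Joint ranges: [-3.03, 3.03], [-0.79, 2.21], [0.23, 2.52], [-1.04, 4.18], [0, 3.07], [-2.55, 2.55]. Speed limits (rad/s): [2.22, 2.22, 2.57, 3.14, 3.14, 3.14].

### API

Orientations are given as a unit quaternion [w, x, y, z].
In Python, from rig import bot gives the robot as it stands. Calls block until the motion is done:
- bot.move_to(position, orientation): joint-space move of the TCP to a pose.
- bot.servo_line(position, attitude=None, speed=150, until_force=None): straight line of the TCP; attitude=None keeps the orientation; speed is the mean speed in mm/s. With until_force (N) it stops when the force on the tool has changed by that much, and returns True; else False.
- bot.move_joints(angles): joint-space move.
- bot.move_gripper(opening, grip_force=None): finger opening in mm; grip_force is the grip in N (None keeps the last); returns when the fingers have stopped.
- bot.dwell(seconds).
- bot.ik(position, orientation): joint angles nearest the present ones, or None.
- bot.read_state(): the state.
- bot.read_camera(name): name is "side" or "top"; returns a dict with "image" (420x560x3 uint8, blue, green, red), "depth" (420x560 float32, mm along the optical axis (not along the pixel's ray), 0 where there is no reading), "fovy" (degrees; the focal length in pixels is half the picture's height over the tangent of half this angle, whatever the lens; pixels are square), "cx", "cy" (the principal point, pixels), "k1" (the pictures are not rectified: a ray, as slopes to the right and down, at radius r is drawn at 1 + k1 r^2 times it, then the intrinsics apply), "eye" and "attitude" of the camera in the world. Camera axes: x right, y down, z forward; pixel columns grow to the right and rows downward; lengths in mm; the calibration is good to about 2 mm. A picture is of the moment at which its call begins.
A pose or a line that the arm cannot do raises bot.MotionError and nothing moves.
- bot.finish_job(): hands the job in; it is judged then, once.
The state is a dict: "clock": time; "joint_positions": joint angles; "qvel": joint speeds; "effort": joint torques, N m; "ee_pos": TCP position; "tool_rot": TCP orientation; "ft_force": force on the tool from outside, world axes, zero at the start; "moment": the same for the moment, N m; "grip_width": finger opening in mm; "grip_force": force on a finger pad.
Only numpy, scipy, OpenCV 4.12 (cv2) and the standard library are available. Lean on these libraries where they do the work, as an engineer would, in place of code of your own. Each camera call takes 0.05 s, during which the arm holds its last target. There are 200 camera calls.

## Working session

There is one attempt and no reset: what is moved stays moved. The work goes in short steps, each a Python script; the robot and the scene stay as the last script left them, time stands still between calls to the robot, and variables do not carry over. Pictures are saved under pics/ and viewed, at most 10 in all, crops included, and the job is handed in when it is done.

```bash
ls; mkdir -p pics
cat > h.py <<'E'
import numpy as np, cv2
from scipy.spatial.transform import Rotation as R
from rig import bot
def rot(q): return R.from_quat([q[1],q[2],q[3],q[0]])
def quat(r): x=r.as_quat(); return [x[3],x[0],x[1],x[2]]
def shot(n): return bot.read_camera(n)
def rays(c,uv):
    f=c["image"].shape[0]/2/np.tan(np.radians(c["fovy"])/2)
    K=np.array([[f,0,c["cx"]],[0,f,c["cy"]],[0,0,1]])
    p=cv2.undistortPoints(np.array(uv,float).reshape(-1,1,2),K,np.array([c["k1"],0,0,0.]))[:,0]
    return np.c_[p,np.ones(len(p))]@rot(c["attitude"]).as_matrix().T, np.array(c["eye"])
def on_plane(c,uv,z):
    d,e=rays(c,uv); return e+d*((z-e[2])/d[:,2])[:,None]
def cloud(c):
    v,u=np.nonzero(c["depth"]>0); d,e=rays(c,np.c_[u,v])
    return e+d*c["depth"][v,u][:,None],u,v
E
python3 - <<'E'
from h import *
for n in("top","side"):
    c=shot(n); cv2.imwrite(f"pics/{n}0.png",c["image"]); print(n,c["eye"],c["attitude"],c["fovy"],c["k1"],c["cx"],c["cy"])
E
```

```text
pics
top [ 353.61366147  -93.69613498 1239.55300804] [-0.06291796  0.7073249  -0.7008517   0.06737741] 46.587160164020865 -0.11546615824839873 280.27754511261696 214.44637647509202
side [392.15766481 946.59530655 728.05910406] [ 0.03862141 -0.05758453  0.86932825 -0.48934733] 42.88825576797956 -0.07520415797881645 268.89300883299643 209.452803469908
```

View pics/top0.png

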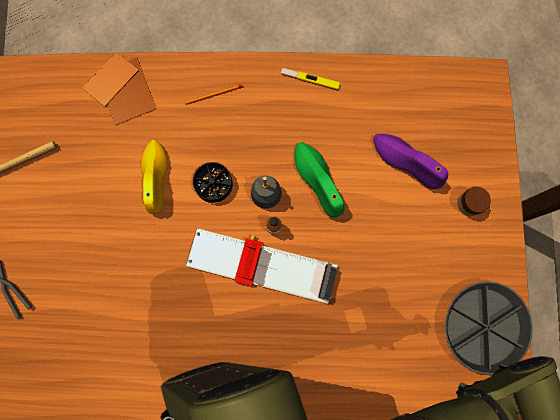

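View pics/side0.png

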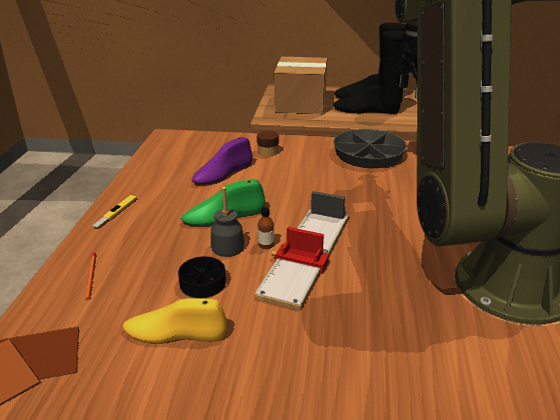

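The top view has the gauge across the middle: stop at (330,283), red jaw at (250,262), far end at (190,248). The green last has its heel at about (335,212) and toe at (302,147). The bottle is at (273,225), the pot at (265,192), the tin at (212,183) and the yellow last at (153,177). The side view agrees.

```bash
cat > m.py <<'E'
from h import *
def hsvmask(c,lo,hi): return cv2.inRange(cv2.cvtColor(c["image"],cv2.COLOR_BGR2HSV),np.array(lo),np.array(hi))>0
def pts(c,mask,rect=None):
    P,u,v=cloud(c); k=mask[v,u]
    if rect: k&=(u>rect[0])&(u<rect[2])&(v>rect[1])&(v<rect[3])
    return P[k]
GREEN=((45,90,30),(80,255,255)); RED=((0,200,90),(5,255,255)); 
def rect(p): (c,s,a)=cv2.minAreaRect(p[:,:2].astype(np.float32)); b=cv2.boxPoints((c,s,a)); return np.round(c,1),np.round(s,1),np.round(b,1).tolist()
E
python3 - <<'E'
from m import *
t=shot("top"); s=shot("side")
for n,c in(("top",t),("side",s)):
    g=pts(c,hsvmask(c,*GREEN)); print(n,"green",len(g),g.min(0).round(),g.max(0).round())
    for lo in(84,78,65): 
        k=g[g[:,2]>lo]; print(lo,len(k),rect(k) if len(k)>5 else "")
    P,u,v=cloud(c)
    w=hsvmask(c,(0,0,110),(180,70,255))[v,u]&(P[:,2]>8)&(P[:,2]<24)&(P[:,0]>250)&(P[:,0]<500)&(abs(P[:,1])<350)
    print("board z",np.percentile(P[w,2],[5,50,95]),w.sum(),rect(P[w]))
    r=pts(c,hsvmask(c,*RED)); r=r[(r[:,0]<480)&(r[:,2]>5)]; print("red z",np.percentile(r[:,2],[2,50,98])); k=r[r[:,2]>66]; print("jaw top",len(k),k.mean(0),rect(k))
    d=hsvmask(c,(0,0,0),(180,90,105))[v,u]&(P[:,2]>66)&(P[:,2]<90)&(P[:,0]>220)&(P[:,0]<400)&(P[:,1]>-330)&(P[:,1]<-100)
    k=P[d]; print("stop top",len(k)); 
    if len(k)>5: print(k.mean(0),rect(k))
    for nm,(x0,y0,x1,y1) in dict(bottle=(262,213,285,236),pot=(248,172,284,211),tin=(190,160,234,204)).items():
        if n=="top":
            q=(u>x0)&(u<x1)&(v>y0)&(v<y1)&(P[:,2]>20); print(nm,rect(P[q])[:2],P[q,2].max())
# outline of sole via top green mask contour on ray plane
for n,c in(("top",t),):
    m=hsvmask(c,*GREEN).astype(np.uint8); C=max(cv2.findContours(m,0,1)[0],key=cv2.contourArea)[:,0]
    print("px rect",cv2.minAreaRect(C)); print(rect(on_plane(c,C,30)))
E
```

```text
top green 1746 [ 155. -355.   -5.] [775. 128. 512.]
84 311 (array([415.7, -86.4]), array([465.6, 482.1]), [[154.39999389648438, 123.4000015258789], [215.1999969482422, -354.79998779296875], [677.0999755859375, -296.20001220703125], [616.2999877929688, 182.10000610351562]])
78 433 (array([422. , -85.6]), array([478.1, 482.1]), [[154.39999389648438, 123.4000015258789], [215.1999969482422, -354.79998779296875], [689.5, -294.6000061035156], [628.7999877929688, 183.6999969482422]])
65 608 (array([430.6, -84.5]), array([495.6, 482.1]), [[154.39999389648438, 123.4000015258789], [215.1999969482422, -354.79998779296875], [706.7999877929688, -292.3999938964844], [646.0999755859375, 185.89999389648438]])
board z [11.66435094 15.70702936 19.53240416] 4019 (array([452.2, -53.1]), array([366.5,  99.6]), [[358.79998779296875, -218.5], [455.3999938964844, -243.0], [545.5, 112.30000305175781], [449.0, 136.8000030517578]])
red z [20.93181802 26.84140493 78.74204658]
jaw top 116 [447.8227967  -37.01525938  75.14751498] (array([448., -37.]), array([ 9.7, 67.1]), [[414.29998779296875, -33.400001525878906
[... 1675 characters left out ...]
9.20001220703125, -49.79999923706055], [483.0, -34.29999923706055], [419.20001220703125, -18.700000762939453]])
stop top 56
[ 386.71743244 -198.63816567   72.4003253 ] (array([ 386.3, -200.6]), array([15.4, 26.8]), [[372.20001220703125, -206.89999389648438], [398.79998779296875, -209.6999969482422], [400.3999938964844, -194.39999389648438], [373.70001220703125, -191.60000610351562]])
px rect ((318.10003662109375, 179.20001220703125), (82.73451232910156, 27.72724151611328), 63.43495178222656)
(array([ 673.8, -196. ]), array([216.2,  72.5]), [[560.7999877929688, -210.6999969482422], [592.5, -275.8999938964844], [786.9000244140625, -181.3000030517578], [755.2000122070312, -116.19999694824219]])
```

Run:
```python
from m import *
t=shot("top"); s=shot("side")
gx=np.array([90.1,355.3]); gx/=np.linalg.norm(gx)
for n,c in(("top",t),("side",s)):
    _,L,st,_=cv2.connectedComponentsWithStats(hsvmask(c,*GREEN).astype(np.uint8)); m=L==1+st[1:,4].argmax()
    g=pts(c,cv2.erode(m.astype(np.uint8),np.ones((2,2)))>0); g=g[(g[:,2]<110)&(g[:,2]>-5)]
    print(n,len(g),np.percentile(g[:,2],[1,99,99.8]).round(1),rect(g))
    k=g[g[:,2]>76]; print("comb",rect(k)); 
    a=np.array([194.4,94.6]);a/=np.linalg.norm(a); b=np.array([-a[1],a[0]])
    xa=g[:,:2]@a; yb=g[:,:2]@b
    print("axis range",np.percentile(xa,[0.5,99.5]))
    for i in np.arange(xa.min(),xa.max(),20):
        q=(xa>=i)&(xa<i+20); print(int(i-xa.min()),np.percentile(yb[q],[3,97]).round(1),(np.percentile(yb[q],[3,97]).mean()).round(1),np.percentile(g[q,2],97).round(1),end=' | ')
    print()
    P,u,v=cloud(c); o=np.array([452.5,-52]); d=P[:,:2]-o; X=d@gx; Y=d@np.array([-gx[1],gx[0]])
    q=(abs(Y)<40)&(P[:,2]>68)&(P[:,2]<80)&(abs(X)<200)
    for lo,hi in((-200,-120),(-60,80)):
        w=q&(X>lo)&(X<hi); print("plate",lo,w.sum(),np.percentile(X[w],[2,10,50,90,98]).round(1),np.percentile(Y[w],[2,98]).round(1),np.median(P[w,2]).round(1))
```

```text
top 1603 [21.8 90.5 92. ] (array([ 673.6, -198.6]), array([214.4,  67.8]), [[562.7999877929688, -218.0], [594.0999755859375, -278.20001220703125], [784.2999877929688, -179.3000030517578], [753.0, -119.0999984741211]])
comb (array([ 631. , -219.5]), array([101.9,  31. ]), [[578.4000244140625, -228.0], [592.0, -255.8000030517578], [683.5999755859375, -211.0], [670.0, -183.1999969482422]])
axis range [412.94965633 621.62980982]
0 [-487.6 -455.9] -471.8 87.1 | 20 [-487.5 -452.6] -470.1 90.1 | 40 [-487.5 -451.6] -469.6 91.5 | 60 [-486.3 -452. ] -469.1 90.0 | 80 [-486.9 -448.9] -467.9 87.8 | 100 [-499.1 -444.2] -471.6 81.3 | 120 [-502.7 -440.3] -471.5 67.8 | 140 [-502.6 -439.7] -471.1 57.7 | 160 [-498.  -441.2] -469.6 50.2 | 180 [-492.4 -447.5] -469.9 42.1 | 200 [-482.9 -455.3] -469.1 34.4 | 
plate -200 147 [-167.9 -167.1 -162.7 -158.4 -158. ] [-37.5  38.5] 75.2
plate -60 140 [ 8.2  8.8 12.9 17.1 18.1] [-38.   38.7] 75.6
side 1069 [ 3.8 88.5 93.2] (array([ 612.3, -154.6]), array([ 91.9, 173.6]), [[554.9000244140625, -74.9000015258789], [578.7999877929688, -246.89999389648438], [669.7999877929688, -234.1999969482422], [645.9000244140625, -62.29999923706055]])
comb (array([ 584.1, -166.4]), array([ 84.9, 170.8]), [[495.70001220703125, -130.60000610351562], [608.9000244140625, -258.5], [672.5, -202.1999969482422], [559.2999877929688, -74.30000305175781]])
axis range [417.75802885 514.49729904]
0 [-470.5 -450.7] -460.6 84.4 | 20 [-470.1 -447.8] -459.0 86.7 | 40 [-470.3 -447.1] -458.7 88.4 | 60 [-474.3 -447.5] -460.9 87.7 | 80 [-474.  -448.3] -461.1 85.8 | 100 [-450.4 -448.1] -449.3 38.3 | 
plate -200 143 [-164.8 -162.5 -157.7 -153.3 -151.6] [-37.6  38.7] 73.9
plate -60 186 [ 9.2 12.3 18.1 21.4 22.8] [-38.8  38.3] 73.9
```

```bash
cat > p.py <<'E'
from m import *
o=np.array([452.5,-52.]); gx=np.array([90.1,355.3]); gx/=np.linalg.norm(gx); gy=np.array([-gx[1],gx[0]])
FACE=-157.5; TG=np.arctan2(gx[1],gx[0]); FLIP=np.pi
def G(r,y,z): "r = distance from stop face along the board"; return [*(o+gx*(FACE+r)+gy*y),z]
def Q(th):
    c,s=np.cos(th),np.sin(th); return quat(R.from_matrix(np.array([[c,s,0],[s,-c,0],[0,0,-1]]).T if 0 else np.array([[c,s,0],[s,-c,0],[0,0,-1.]])))
LA=np.radians(26.0); LO=np.array([642.6,-209.9])
def jaw():
    c=shot("top"); P,u,v=cloud(c); d=P[:,:2]-o; X=d@gx-FACE; Y=d@gy
    q=(abs(Y)<40)&(P[:,2]>66)&(P[:,2]<82)&(X>60)&(X<290)&hsvmask(c,*RED)[v,u]
    return np.median(X[q])-5, q.sum(), c
def st():
    s=bot.read_state(); d=np.array(s["ee_pos"][:2])-o
    print("t",round(s["clock"],1),"r",round(d@gx-FACE,1),"y",round(d@gy,1),"z",round(s["ee_pos"][2],1),"F",np.round(s["ft_force"],1),"w",round(s["grip_width"],1),"gf",round(s["grip_force"],1)); return s
E
python3 - <<'E'
from p import *
s=st(); print(rot(s["tool_rot"]).as_matrix().round(2).tolist(), jaw()[:2])
for f in(0,np.pi,-np.pi):
  for p,th in((G(120,0,200),TG),(G(240,0,75),TG),([*LO,250],LA),([*LO,65],LA),(G(75,0,250),TG),(G(75,0,85),TG),(G(300,0,70),TG)):
    j=bot.ik(p,Q(th+f)); print(round(f,1),None if j is None else np.round(j,2))
E
```

```text
t 0.3 r -346.7 y 126.0 z 250.1 F [-0.2  0.8 -0.3] w 85.1 gf 0.0
[[0.93, 0.38, -0.0], [0.38, -0.93, 0.0], [-0.0, -0.0, -1.0]] (np.float64(165.7987037576923), np.int64(138))
0 [-0.28  0.13  1.85 -0.    1.16 -0.03]
0 [-0.02  0.37  1.89 -0.    0.88  0.23]
0 [-0.37  0.59  1.11 -0.    1.44  0.75]
0 [-0.37  0.76  1.27 -0.    1.11  0.75]
0 [-0.38  0.08  1.78 -0.    1.28 -0.13]
0 [-0.38  0.31  1.94 -0.    0.89 -0.13]
0 [ 0.1   0.42  1.83 -0.    0.89  0.35]
3.1 None
3.1 None
3.1 [-0.37  0.59  1.11 -0.    1.44 -2.39]
3.1 [-0.37  0.76  1.27 -0.    1.11 -2.39]
3.1 None
3.1 None
3.1 None
-3.1 None
-3.1 None
-3.1 [-0.37  0.59  1.11 -0.    1.44 -2.39]
-3.1 [-0.37  0.76  1.27 -0.    1.11 -2.39]
-3.1 None
-3.1 None
-3.1 None
```

Run:
```python
from p import *
bot.move_gripper(0,30)
bot.move_to(G(120,0,150),Q(TG)); bot.servo_line(G(120,0,74),speed=150); st()
bot.servo_line(G(238,0,74),speed=60); st()
bot.servo_line(G(225,0,74),speed=100); bot.servo_line(G(220,0,250),speed=250)
bot.move_gripper(85)
bot.move_to([*LO,220],Q(LA)); st()
j=jaw(); print(j[:2]); cv2.imwrite("pics/t1.png",j[2]["image"])
```

```text
t 3.6 r 119.8 y -0.4 z 74.6 F [-0.4  0.2  0.1] w 0.2 gf 0.0
t 5.7 r 238.0 y -0.1 z 74.0 F [ 0.2 -0.6  0.4] w -0.1 gf 0.3
t 8.7 r 52.1 y -222.8 z 220.5 F [-1.2 -0.3  0.6] w 84.8 gf 0.0
(np.float64(248.72891258573918), np.int64(138))
```

View pics/t1.png

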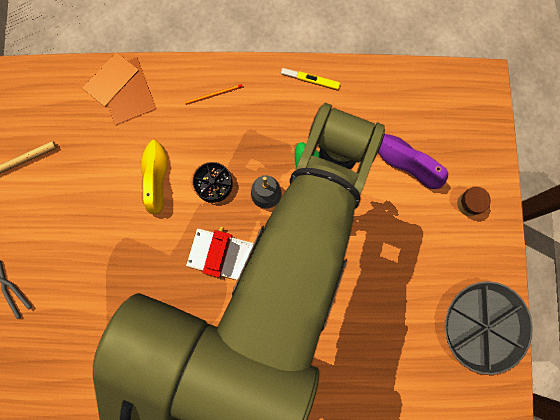

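The jaw now reads about 249 mm open (red at 217,253), the bystanders are where they were, and the gripper is above the green last. Next is the grasp.

Run:
```python
from p import *
bot.servo_line([*LO,110],speed=200); print(bot.servo_line([*LO,64],speed=60,until_force=8)); st()
bot.move_gripper(20,45); st()
bot.servo_line([*LO,80],speed=40); st()
bot.servo_line([*LO,235],speed=150); s=st()
c=shot("side"); cv2.imwrite("pics/s2.png",c["image"])
```

```text
False
t 10.4 r 51.1 y -223.3 z 64.4 F [-0.1  0.3 -0.2] w 85.1 gf 0.0
t 10.9 r 50.2 y -224.3 z 65.9 F [-0.2 -4.8  8.7] w 37.3 gf 43.2
t 11.4 r 51.3 y -222.9 z 79.8 F [-0.6  0.  -2.7] w 36.8 gf 42.2
t 12.6 r 51.2 y -222.8 z 233.8 F [-0.5  0.7 -4.2] w 37.0 gf 42.3
```

View pics/s2.png

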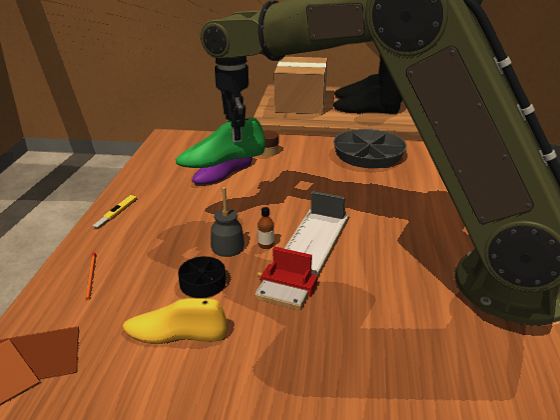

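The last hangs level in the fingers at (220,145) and clear of everything. I carry it over the board and measure it there before setting down.

Run:
```python
from p import *
bot.servo_line(G(83,0,235),Q(TG),speed=180); st()
bot.servo_line(G(83,0,110),speed=150); st()
for n in("top","side"):
    c=shot(n); cv2.imwrite(f"pics/{n}3.png",c["image"])
    _,L,s_,_=cv2.connectedComponentsWithStats(hsvmask(c,*GREEN).astype(np.uint8)); P,u,v=cloud(c)
    d=P[:,:2]-o; X=d@gx-FACE; Y=d@gy
    q=hsvmask(c,*GREEN)[v,u]&(X>-20)&(X<270)&(abs(Y)<60)&(P[:,2]<150); X,Y,Z=X[q],Y[q],P[q,2]
    print(n,q.sum(),"x",np.percentile(X,[.5,99.5]).round(1),"z",np.percentile(Z,[1,99]).round(1))
    for a in range(0,240,30):
        w=(X>=a)&(X<a+30)
        if w.sum()>8: print(a,np.percentile(Y[w],[3,97]).round(1),np.percentile(Z[w],[3,97]).round(1),end=' | ')
    print()
```

```text
t 14.1 r 82.9 y -0.4 z 235.0 F [ 0.8 -0.8 -3.5] w 37.1 gf 42.3
t 15.0 r 82.9 y -0.5 z 110.7 F [-0.3  0.1 -1.8] w 37.6 gf 42.3
top 631 x [112.1 226.9] z [54.4 96.7]
120 [14.5 21.8] [ 86.1 104.4] | 150 [-33.9  34.4] [58.3 94.1] | 180 [-26.3  30.7] [58.  85.1] | 210 [-13.9  18.5] [54.3 73.8] | 
side 1687 x [ 12.1 226.5] z [ 50.2 133.6]
0 [14.7 21.9] [32.6 82.9] | 30 [-13.4  25.8] [ 51.6 134.6] | 60 [-13.2  25.2] [ 56.5 133.9] | 90 [-12.5  25.9] [ 73.8 131.6] | 120 [-12.9  34.5] [ 66.1 116.6] | 150 [-23.3  37. ] [57.2 99.4] | 180 [-25.6  33. ] [52.9 84.9] | 210 [-15.4  21.8] [55.4 73. ] |
```

View pics/side3.png

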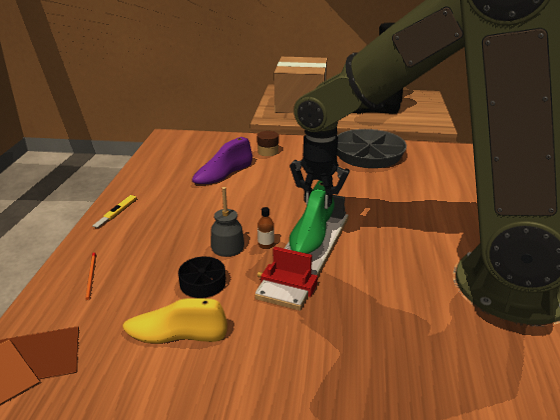

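The last is over the board with its toe at r≈227, about 20 mm short of the jaw at (290,262), and well centred. Now the lowering.

Run:
```python
from p import *
bot.servo_line(G(83,0,86),speed=80)
print(bot.servo_line(G(83,0,77),speed=10,until_force=3)); s=st()
bot.dwell(.2); s=st()
bot.move_gripper(60); st()
bot.move_gripper(85); bot.servo_line(G(83,0,200),speed=120)
bot.move_gripper(0,30)
bot.servo_line(G(288,0,200),speed=200); st()
for n in("top","side"):
    c=shot(n); cv2.imwrite(f"pics/{n}4.png",c["image"]); P,u,v=cloud(c); d=P[:,:2]-o; X=d@gx-FACE; Y=d@gy
    q=hsvmask(c,*GREEN)[v,u]&(X>-20)&(X<270)&(abs(Y)<60)&(P[:,2]<115); X,Y,Z=X[q],Y[q],P[q,2]
    print(n,q.sum(),"x",np.percentile(X,[.5,99.5]).round(1),"z",np.percentile(Z,[1,99]).round(1))
    for a in range(0,240,30):
        w=(X>=a)&(X<a+30)
        if w.sum()>8: print(a,np.percentile(Y[w],[3,97]).round(1),np.percentile(Z[w],[3,97]).round(1),end=' | ')
    print()
print(jaw()[:2])
```

```text
True
t 16.1 r 82.9 y -0.2 z 82.1 F [-0.9 -0.6  3.5] w 37.2 gf 44.2
t 16.3 r 82.9 y -0.2 z 82.1 F [-0.2 -0.7  7.1] w 37.3 gf 44.6
t 16.7 r 82.9 y 0.4 z 81.5 F [0.5 0.1 1. ] w 59.9 gf 0.0
t 20.1 r 287.3 y -0.0 z 200.0 F [0.7 0.4 0.1] w 0.3 gf 0.0
top 1974 x [ 15.1 225.7] z [ 33.2 106.1]
0 [-18.5  21.6] [ 49.8 103.5] | 30 [-23.5  25.1] [ 45.2 106.7] | 60 [-22.7  24.8] [ 46.3 106.1] | 90 [-23.6  26.8] [ 46.8 103. ] | 120 [-30.6  33.7] [38.3 87.8] | 150 [-32.4  36.2] [35.6 71.4] | 180 [-24.7  31.2] [34.4 59.7] | 210 [-14.5  20. ] [25.7 48.5] | 
side 1607 x [  3.2 209.7] z [ 24.2 104.7]
0 [-5.6 20.8] [ 20.6 100.5] | 30 [-11.8  25.1] [ 33.  105.3] | 60 [-10.6  25.4] [ 26.6 104.7] | 90 [-10.8  26.4] [ 44.1 102.4] | 120 [-13.2  34.9] [38.2 89.6] | 150 [-24.3  37.4] [32.2 73.7] | 180 [-25.3  33.8] [29.3 60.3] | 
(np.float64(248.52301293388845), np.int64(137))
```

View pics/side4.png

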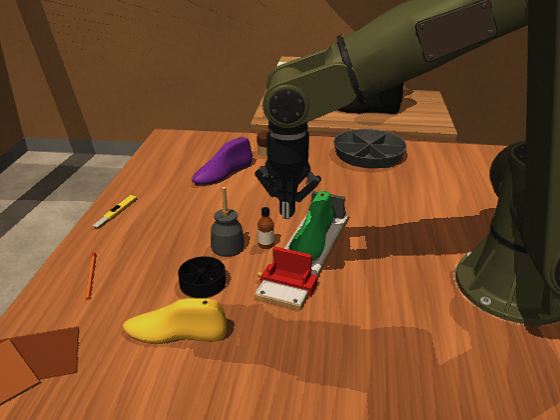

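The last stands straight on the board with its toe near r≈227, and the jaw is still at (292,262). I now shut it from behind.

Run:
```python
from p import *
bot.servo_line(G(288,0,71),speed=150); st()
print(bot.servo_line(G(262,0,71),speed=40,until_force=15)); st()
print(bot.servo_line(G(232,0,71),speed=12,until_force=10)); st()
bot.dwell(.4); s=st(); print("along",np.dot(s["ft_force"][:2],gx)); print(jaw()[:2])
```

```text
t 21.3 r 288.1 y -0.4 z 71.8 F [-0.6  0.1  0.6] w -0.2 gf 0.0
False
t 22.1 r 261.9 y 0.0 z 70.9 F [ 0.1 -1.1  0.3] w -0.2 gf 0.0
True
t 23.7 r 241.4 y -0.0 z 70.9 F [0.6 2.4 2.6] w 0.1 gf 1.6
t 24.1 r 241.4 y 0.4 z 70.5 F [ 1.2  1.7 -0.3] w 0.1 gf 0.7
along 1.971786381890826
(np.float64(nan), np.int64(0))
  return _methods._mean(a, axis=axis, dtype=dtype,
  ret = ret.dtype.type(ret / rcount)
```

It stopped at the expected place (241 = 220+10+11), but the force relaxed. I press on slowly so a steady force is held.

Run:
```python
from p import *
for r in (241,240.5,240,239.5,239,238.5,238,237.5):
    h=bot.servo_line(G(r,0,71),speed=4,until_force=14); F=[]
    for _ in range(5): bot.dwell(.06); F.append(np.dot(bot.read_state()["ft_force"][:2],gx))
    print(r,h,np.round(F,1))
    if h or np.median(F)>13: break
bot.dwell(.2); st()
```

```text
241 False [7.5 7.5 6.6 7.8 6.9]
240.5 False [11.7 11.3 11.3 12.  12.2]
240 False [16.2 16.1 16.4 16.2 15.6]
t 26.1 r 241.2 y 0.5 z 70.5 F [ 5.2 15.5 -6.1] w -0.2 gf 8.0
```

Held at 16 N for about 0.5 s against a firm stop. I back off and check.

Run:
```python
from p import *
bot.servo_line(G(262,0,71),speed=50); bot.servo_line(G(275,0,240),speed=200); bot.move_to([206,-510,250],Q(.39)); s=st()
j=jaw(); print(j[:2]); c=j[2]; cv2.imwrite("pics/t5.png",c["image"])
P,u,v=cloud(c); d=P[:,:2]-o; X=d@gx-FACE; Y=d@gy
q=hsvmask(c,*GREEN)[v,u]&(X>-20)&(X<270)&(abs(Y)<60)&(P[:,2]<115); X,Y,Z=X[q],Y[q],P[q,2]
print(np.percentile(X,[.5,99.5]).round(1),np.percentile(Z,[1,99]).round(1))
for a in range(0,240,30):
    w=(X>=a)&(X<a+30)
    if w.sum()>8: print(a,np.percentile(Y[w],[3,97]).mean().round(1),np.percentile(Z[w],97).round(1),end=' | ')
for nm,(x0,y0,x1,y1) in dict(bottle=(262,213,285,236),pot=(248,172,284,211),tin=(190,160,234,204)).items():
    k=(u>x0)&(u<x1)&(v>y0)&(v<y1)&(P[:,2]>20); print(nm,rect(P[k])[:2])
cv2.imwrite("pics/t5c.png",cv2.resize(c["image"][130:330,130:380],None,fx=3,fy=3))
```

```text
t 30.0 r -346.5 y 125.8 z 250.0 F [0.  0.4 0.8] w 0.1 gf 0.0
(np.float64(220.03700612465101), np.int64(135))
[  4.8 215.7] [ 33.6 106.4]
0 1.5 105.0 | 30 0.8 107.1 | 60 1.3 105.9 | 90 1.8 101.3 | 120 2.1 81.6 | 150 2.5 67.9 | 180 2.2 57.0 | 210 1.5 42.9 | bottle (array([548.9, -83.9]), array([35.4, 37.8]))
pot (array([634.2, -62.2]), array([68.8, 74.1]))
tin (array([664.7,  75.6]), array([ 99.4, 100. ]))
```

View pics/t5c.png

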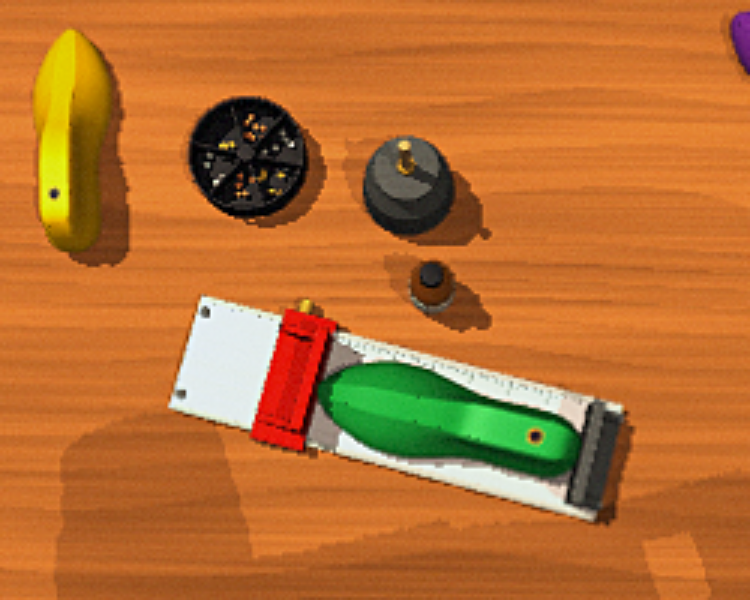

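The last lies straight with its heel at the stop (580,460) and its toe at the jaw (325,395). The jaw reads 220.0 mm, and the bystanders have not moved.

```bash
python3 -c "
from rig import bot
print(bot.finish_job())"
```

```text
the job is handed in; nothing more can be done
None
```

I handed the job in: the green last stands straight on the gauge with its heel at the stop and the jaw shut on its toe, reading 220.0 mm by camera; the glue pot, nail tin and amber bottle measured unmoved and the yellow last looks undisturbed, but the judge's verdict was not shown.

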